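Slide the pepper mill back into its gap on the fridge shelf

TASK

The tall wooden pepper mill has been left standing out at the front of the steel shelf on the fridge's side, where it is easily knocked off. With your fingers low on its body, below the waist, push it back into the gap between the lidded tin and the aluminium cup, until it stands upright up against the shelf's back plate. Slide it all the way without tipping, gripping or lifting it, keep off its head, and leave everything else where it stands.

Things in the scene. Friction and masses are not known exactly. Their poses are not given: they have to be found in the camera images.
- mill: Wooden pepper mill, upright, loose, about 0.28 kg, 167 mm tall with its head, centre of mass about 80 mm up. Foot: a cylinder 54 mm in diameter up to 46 mm, narrowing to a 37 mm waist 80 to 92 mm up, then 45 mm wide at 108 to 112 mm. It slides when pushed near its bottom; pushed higher than about 30 mm it may tip. Origin: centre of its underside; z up its axis.
- mill_head: The mill's head with its steel knob, fixed on top of the mill and up to 49 mm in diameter: the part from 112 to 167 mm above the mill's underside. Origin on the mill's axis, 112 mm above its underside.
- shelf: Steel shelf fixed to the fridge's side, 580 mm long (y), 220 mm deep (x). Origin: on its upper surface, mid-length, at the foot of the back plate's front face. x points level into the fridge, away from the robot; y left along the fridge; z up. Surface from x = -217 mm to 0; front and ends have a lip 10 mm high; the back plate rises 66 mm at x = 0; the fridge's side is 3 mm behind its face.
- tin: The lidded steel tin with a small knob, 74 mm in diameter, 80 mm tall with its knob, standing in the back row of the shelf, its back about 11 mm from the back plate. Origin: centre of its underside.
- cup: The brushed aluminium cup, empty, open on top, no handle, 72 mm across the rim, 80 mm tall, standing in the back row. Tin and cup may stand either way round; the gap between them is about 115 mm wide and empty. Origin: centre of its underside.
- bowl: The white ceramic ramen bowl, empty, 156 mm across, 70 mm tall, standing near the left end of the shelf. Origin: centre of its underside.
- case: The plastic chopstick case, 190 x 28 x 21 mm, lying across the shelf (long side front to back) at its right end. Origin: centre of its underside.
- soy_bottle: Amber glass soy sauce bottle, 60 mm in diameter, 170 mm tall, standing on the counter to the left. Origin: centre of its underside.
- jar: Glass jar with a steel lid, 58 mm in diameter, 85 mm tall, on the counter to the left. Origin: centre of its underside.
- dish: Small blue sauce dish, 96 mm across, 24 mm tall, on the counter to the right. Origin: centre of its underside.
- clip_rack: The spring clip rack: a steel strip 160 mm long (its y) and 26 mm high on the fridge's flat side above the bowl, its clips standing out 27 mm. Origin: middle of its back, on the fridge's side, about 27 mm below the fridge's top.
Mind the look-alikes: they are no part of the job. Leave any blue or pink look-alike of the cup alone.

How it is judged (in metres and radians):
At the end, for the whole second after the job is handed in: The mill stands upright (within 3 degrees) and still on the shelf, in the gap between tin and cup (its axis within 135 mm of each of theirs), its foot within 10 mm of the back plate (x of mill in the frame of shelf above -0.037 m and horizontal distance between mill and tin below 0.135 m and horizontal distance between mill and cup below 0.135 m and angle between mill's own z axis and vertical below 0.05 rad and z of mill in the frame of shelf between -0.004 and 0.004 m and linear speed of mill below 0.01 m/s); the robot touches nothing.
It fails at once if the mill tips (leans more than 11 degrees) (angle between mill's own z axis and vertical above 0.2 rad).
It fails at once if the mill is lifted off the shelf (more than 8 mm) (z of mill in the frame of shelf above 0.008 m).
It fails at once if the robot pushes or holds the mill by its head (more than 1 N) (contact force between mill_head and the fingers above 1 N or contact force between mill_head and the arm above 1 N).
It fails at once if the tin or the cup is shifted more than 12 mm (distance of any of tin, cup from where it was at the start of the episode above 0.012 m).
It fails at once if another thing on the shelf or the counter is shifted more than 12 mm (distance of any of bowl, case, soy_bottle, jar, dish from where it was at the start of the episode above 0.012 m).
It also fails if it takes over 37 s, if anything falls off the work surface, if the arm or the gripper's body presses on something with over 40 N, if the wrist force passes 120 N, or if a joint passes its speed limit or range.

ROBOT

A 6-joint arm with a two-finger parallel gripper is mounted at the origin on the work surface. World frame = base frame: x ahead of the robot, y to its left, z up, the work surface at z = 0. Lengths are in mm, angles in rad, forces in N, time in s.
With the tool pointing down it reaches from about 300 to 875 mm from the base axis. Payload 6.4 kg.
Tool frame: the origin (TCP) lies midway between the tips of the shut fingers; the grasp point (between the pads) lies 19 mm behind it (grasp_offset is the distance from the TCP to the grasp point, in mm); z points along the fingers, y is the line along which they close (so a half turn about z gives the same grasp; the last joint's range is limited). The gripper opens to 85 mm and grips with 20 to 120 N. Pads are 22 mm wide; open, the fingers measure 114 mm over their backs; the gripper's body (76 mm by 85 mm) begins 54 mm behind the grasp point. The pads swing forward as they close: fully open they stand 13 mm farther back than shut.
Start: joints at [1.128, 0.181, 1.607, -0, 1.354, -0.206], TCP at [134.878, 558.971, 231.288] pointing down, gripper open.
Joint ranges: [-2.99, 2.99], [-0.89, 2.07], [0.3, 2.58], [-1.14, 4.28], [0, 2.63], [-3.12, 3.12]. Speed limits (rad/s): [2.57, 2.57, 3.01, 3.14, 3.14, 3.14].

INTERFACE

Orientations are given as a unit quaternion [w, x, y, z].
In Python, from plant import * gives the robot as it stands.
- The arm moves only by the shell command python3 -m inch 'ROWS' [OPENING]. ROWS is JSON, a list of rows, each a list of 2 entries, a list of its own where there are three numbers: the shift along the tool's x, y, z each as a share of 0.4 m, from -1 to 1, then the turn, a rotation vector about the tool's x, y, z each as a share of pi/2 rad, from -1 to 1. A call has 1 to 12 rows; each row shifts and turns the commanded pose from where the row before left it, along the tool's axes as they then stand; what a row does not reach is not made up. A row lasts 1/8 s, in which the tool goes at most 62.5 mm and 10.7 degrees, less where a joint would pass 70% of its speed; a pose out of reach is approached as far as the arm can. A call with a number of a shift or a turn outside -1 to 1 is refused whole. A call with a gripper value outside its range is refused whole. OPENING is the closure, from 0 (fully open) to 1 (shut), set as the call begins (- or left out, the last holds). The fingers move at their own pace and stop on an object; the grip force is fixed at half the most. Time passes only in rows, so rows that do not move let the fingers close. It gives the time, the measured TCP pose, the force, the opening and the grip force at its end, in the units of the state.
- read_state(): the state, without advancing time (a new reading comes with each control period).
- grab_frame(name): name is "side" or "top"; returns a dict with "frame" (480x640x3 uint8, red, green, blue), "depth" (480x640 float32, mm along the optical axis (not along the pixel's ray), 0 where there is no reading), "intrinsics" (3x3 intrinsics, pixels), "eye" and "attitude" of the camera in the world. Camera axes: x right, y down, z forward; pixel columns grow to the right and rows downward; lengths in mm; the calibration is good to about 2 mm. A picture is of the moment at which its call begins.
- job_done(): hands the job in; it is judged then, once.
Trained networks look in a picture, given as the dict that the camera call returned (one of the last four; its "shot" number tells which), for a name from the list of things; names that differ only in an ending like _2 or _b are one class to them, and where a whole thing is asked for, a point or a joint stands for the part that bears it (a point fixed in the world has none). Each returns a list of dicts, best first, with "score" (0 to 1); they miss things now and then, are a little off and sometimes report something else, mostly with a low value. They report only what shows in the picture. A call takes as long as a camera call. They do not tell look-alikes from the thing itself.
- spot_in(query, picture): "position" ([column, row] in pixels, amid what is visible of it).
The state is a dict: "time": time; "joint_positions": joint angles; "joint_velocities": joint speeds; "effort": joint torques, N m; "tcp_pos": TCP position; "orientation": TCP orientation; "ft_force": force on the tool from outside, world axes, zero at the start; "wrist_torque": the same for the moment, N m; "opening": finger opening in mm; "gripper_force": force on a finger pad.
Only numpy, scipy, OpenCV 4.12 (cv2) and the standard library are available. Lean on these libraries where they do the work, as an engineer would, in place of code of your own. Each camera call takes 0.05 s, during which the arm holds its last target. There are 200 camera calls.

## Working session

There is one attempt and no reset: what is moved stays moved. The work goes in short steps, Python scripts to look and compute and a shell command to move; the robot and the scene stay as the last step left them, time stands still between calls to the robot, and variables do not carry over. Pictures are saved under pics/ and viewed, at most 10 in all, crops included, and the job is handed in when it is done.

```bash
ls; mkdir -p pics; cat > h.py <<'E'
from plant import *
import numpy as np, cv2
from scipy.spatial.transform import Rotation as R
def att(p):
    a=np.array(p["attitude"],float)
    return a if a.shape==(3,3) else R.from_quat(a[[1,2,3,0]]).as_matrix()
def cloud(p):
    K=np.array(p["intrinsics"]);d=p["depth"];v,u=np.mgrid[:480,:640]
    c=np.stack([(u-K[0,2])/K[0,0]*d,(v-K[1,2])/K[1,1]*d,d],-1)
    return c@att(p).T+np.array(p["eye"])
def save(p,n): cv2.imwrite(f"pics/{n}.png",cv2.cvtColor(p["frame"],cv2.COLOR_RGB2BGR))
E
python3 - <<'E'
from h import *
for n in("side","top"):
    p=grab_frame(n);save(p,n+"0");np.savez(n+"0.npz",c=cloud(p),d=p["depth"],f=p["frame"])
    print(n,p["eye"],p["attitude"],p["intrinsics"])
    C=cloud(p)
    for q in("mill","mill_head","tin","cup","bowl","case","shelf","clip_rack","dish","jar","soy_bottle"):
        for r in spot_in(q,p)[:2]:
            u,v=map(int,r["position"]); print(q,u,v,round(r["score"],2),C[v,u].round(0) if p["depth"][v,u]>0 else None)
s=read_state();print(s)
E
```

```text
pics
side [ -75.01879192 -707.18947141  771.22007427] [-0.45629248  0.8317221  -0.28003871  0.14701649] [[554.92318118   0.         321.86496525]
 [  0.         554.92318118 242.40105377]
 [  0.           0.           1.        ]]
mill 364 247 0.64 [527. -30. 180.]
mill_head 364 216 0.61 [526. -28. 249.]
tin 378 224 0.67 [625.  38. 164.]
cup 446 389 0.97 [ 459. -319.   80.]
cup 436 261 0.7 [ 618. -136.  166.]
bowl 287 195 0.84 [584. 327. 127.]
bowl 383 464 0.71 [ 322. -323.    6.]
case 432 303 0.88 [ 560. -186.  125.]
case 291 194 0.29 [593. 324. 128.]
shelf 374 255 0.75 [552. -33. 152.]
clip_rack 332 176 0.87 [666. 250. 184.]
dish 385 465 0.57 [ 324. -326.    6.]
jar 203 278 0.84 [291. 218.  67.]
soy_bottle 180 239 0.66 [308. 364.  86.]
top [ 389.97713858   34.11497071 1165.88300647] [ 0.02621213 -0.69704126  0.71600298 -0.02803809] [[459.49277373   0.         320.42018061]
 [  0.         459.49277373 247.36047964]
 [  0.           0.           1.        ]]
mill 336 212 0.61 [530.  -2. 258.]
mill_head 339 211 0.6 [530.  -8. 265.]
tin 299 172 0.83 [630.  73. 186.]
tin 170 319 0.39 [3
[... 473 characters left out ...]
71513e+00,  1.80813698e-01,  1.60701986e+00,  3.84029696e-05,
        1.35380105e+00, -2.06300891e-01]), 'joint_velocities': array([ 2.10006065e-03, -2.14820495e-04, -8.77085808e-04, -4.24725676e-06,
       -1.81059363e-04,  2.31963327e-04]), 'effort': array([ 2.21771229e-04, -4.44864786e+01, -3.51669824e+01, -2.20652523e-04,
        9.82219462e-04, -1.31257224e-05]), 'tcp_pos': array([134.85386098, 558.96802761, 231.27113447]), 'orientation': array([-2.44637336e-05,  1.18117886e-01,  9.92999579e-01, -1.39002054e-05]), 'ft_force': array([-0.47588598, -0.84031465,  0.81840918]), 'wrist_torque': array([-0.02493775, -0.03189972, -0.01475159]), 'gripper_force': 0.0, 'opening': 85.54124771660341}
```

View pictures.

```bash
python3 - <<'E'
import cv2,numpy as np
a=cv2.imread("pics/side0.png")[140:360,240:500];b=cv2.imread("pics/top0.png")[120:320,150:510]
cv2.imwrite("pics/v.png",np.vstack([cv2.resize(a,(355,300)),np.zeros((1,355,3),np.uint8)]) if 0 else np.hstack([cv2.resize(a,(354,300)),cv2.resize(b,(446,300))]))
E
python3 - <<'E'
import numpy as np
from scipy.optimize import least_squares
for n in("side0","top0"):
    z=np.load(""+n+".npz");C=z["c"];ok=z["d"]>0
    P=C[ok]
    def box(x0,x1,y0,y1,z0,z1):
        m=(P>[x0,y0,z0]).all(1)&(P<[x1,y1,z1]).all(1);return P[m]
    def circ(Q,r=None):
        f=lambda s:np.hypot(Q[:,0]-s[0],Q[:,1]-s[1])-(r or s[2])
        s=least_squares(f,[*(Q[:,:2].mean(0)+[15,15]),20],loss="soft_l1",f_scale=2);return s.x.round(1),np.abs(s.fun).mean().round(1),len(Q)
    print(n)
    h=np.histogram(box(450,655,-230,250,80,130)[:,2],bins=range(80,131,2));print(dict(zip(h[1],h[0])))
    for zz in range(100,280,10):
        Q=box(480,585,-80,70,zz,zz+10)
        if len(Q)>8: print(zz,len(Q),Q.min(0).round(),Q.max(0).round())
    Q=box(480,590,-60,50,112,150);print("foot",circ(Q,27) if len(Q)>5 else None)
    Q=box(480,590,-60,50,230,262);print("head",circ(Q) if len(Q)>5 else None, Q.mean(0))
    for nm,b in(("tin",(570,672,10,130,125,176)),("cup",(570,672,-200,-60,125,190))):
        Q=box(*b);print(nm,Q.min(0),Q.max(0),circ(Q,36.5))
    for y in range(-250,360,60):
        Q=box(640,700,y,y+60,120,260)
        if len(Q)>5:print("plate",y,Q.min(0).round(),Q.max(0).round(),np.median(Q[:,0]).round(1))
E
```

```text
side0
{np.int64(80): np.int64(0), np.int64(82): np.int64(0), np.int64(84): np.int64(0), np.int64(86): np.int64(0), np.int64(88): np.int64(0), np.int64(90): np.int64(0), np.int64(92): np.int64(0), np.int64(94): np.int64(0), np.int64(96): np.int64(6), np.int64(98): np.int64(45), np.int64(100): np.int64(759), np.int64(102): np.int64(3649), np.int64(104): np.int64(3173), np.int64(106): np.int64(639), np.int64(108): np.int64(272), np.int64(110): np.int64(310), np.int64(112): np.int64(366), np.int64(114): np.int64(301), np.int64(116): np.int64(153), np.int64(118): np.int64(101), np.int64(120): np.int64(124), np.int64(122): np.int64(244), np.int64(124): np.int64(620), np.int64(126): np.int64(250), np.int64(128): np.int64(69)}
100 1567 [480. -80. 100.] [585.  70. 110.]
110 107 [508. -41. 110.] [550.  -2. 120.]
120 102 [508. -40. 120.] [555.  -1. 130.]
130 122 [508. -40. 130.] [555.   1. 140.]
140 106 [508. -39. 140.] [562.   5. 150.]
150 139 [509. -40. 150.] [553.   6. 160.]
160 117 [511. -39. 160.] [552.   3. 170.]
170 117 [513. -35. 170.] [550.   2. 180.]
180 92 [515. -33. 180.] [550.   1.
[... 2959 characters left out ...]
852328 -189.93717821  125.00180963] [671.81513928 -75.29623567 188.89930821] (array([ 629.7, -130.4,   20. ]), np.float64(13.9), 821)
plate -250 [ 691. -250.  120.] [ 700. -190.  209.] 696.1
plate -190 [ 640. -190.  120.] [ 700. -130.  213.] 690.3
plate -130 [ 640. -130.  120.] [700. -70. 212.] 688.8
plate -70 [684. -70. 120.] [700. -10. 214.] 689.1
plate -10 [641. -10. 120.] [700.  50. 213.] 687.1
plate 50 [640.  50. 120.] [700. 110. 214.] 682.6
plate 110 [641. 110. 120.] [700. 170. 213.] 683.2
plate 170 [653. 170. 120.] [700. 230. 213.] 680.8
plate 230 [651. 230. 121.] [700. 290. 214.] 677.9
plate 290 [648. 290. 121.] [700. 350. 215.] 675.3
plate 350 [666. 350. 124.] [700. 389. 215.] 679.3
```

View pics/v.png

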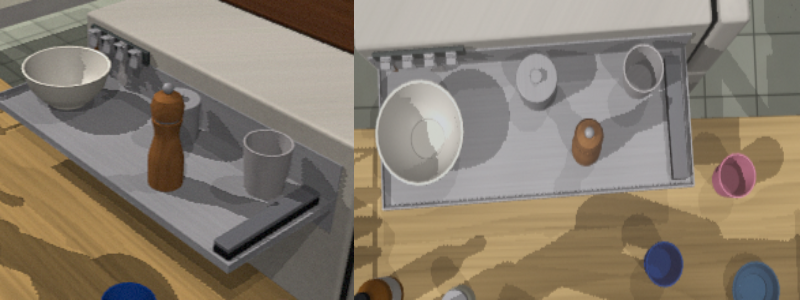

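The pictures show the shelf tilted slightly in yaw. The tin is on the left and the aluminium cup on the right (pink and blue cups are on the counter), with the mill at the front, right of the tin. Next I fit the shelf frame and work out the moves.

```bash
python3 - <<'E'
from h import *
from scipy.optimize import least_squares
Ps=[]
for n in("side0","top0"):
    z=np.load(n+".npz");P=z["c"][z["d"]>0];Ps.append(P)
    m=(P[:,2]>120)&(P[:,2]<160)&(P[:,0]>660)&(P[:,0]<705)&(((P[:,1]>-75)&(P[:,1]<35))|((P[:,1]>130)&(P[:,1]<230))|((P[:,1]<-165)&(P[:,1]>-195)))
    Q=P[m]; s=least_squares(lambda s:s[0]+s[1]*Q[:,1]-Q[:,0],[684,0],loss="soft_l1",f_scale=2).x
    print(n,"plate x=",s,len(Q))
    # front lip top
    m=(P[:,2]>108)&(P[:,2]<118)&(P[:,0]>430)&(P[:,0]<490)&(abs(P[:,1])<150);Q=P[m]
    s2=least_squares(lambda s:s[0]+s[1]*Q[:,1]-Q[:,0],[467,0],loss="soft_l1",f_scale=2).x;print("lip",s2,len(Q))
    for nm,c0,zr,r in(("tin",(632,77),(110,160),37),("cup",(632,-120),(178,190),36)):
        q=P[(P[:,2]>zr[0])&(P[:,2]<zr[1])&(np.hypot(*(P[:,:2]-c0).T)<48)&(np.hypot(*(P[:,:2]-c0).T)>20)]
        s3=least_squares(lambda s:np.hypot(*(q[:,:2]-s).T)-r,c0,loss="soft_l1",f_scale=2).x;print(nm,s3,len(q))
st=read_state();q=st["orientation"];Rt=R.from_quat(q[[1,2,3,0]]).as_matrix();print(Rt.round(3))
E
```

```text
side0 plate x= [ 6.84530657e+02 -3.43414431e-02] 956
lip [ 4.64843827e+02 -3.64159687e-02] 365
tin [633.42159968  76.19195105] 253
cup [ 639.403798   -114.23614564] 262
top0 plate x= [ 6.84647480e+02 -3.33748523e-02] 566
lip [ 4.66824358e+02 -3.37932720e-02] 233
tin [635.59282689  77.50377121] 117
cup [ 640.17753522 -110.29967775] 182
[[-0.972  0.235 -0.   ]
 [ 0.235  0.972 -0.   ]
 [ 0.    -0.    -1.   ]]
```

```bash
python3 -m inch '[[[0,0,-0.05],[0,0,-0.065]],[[0,0,-0.05],[0,0,-0.064]]]' 0.65; python3 -m inch '[[[-0.0656,-0.1157,0],[0,0,0]],[[-0.0656,-0.1157,0],[0,0,0]],[[-0.0656,-0.1157,0],[0,0,0]],[[-0.0656,-0.1157,0],[0,0,0]],[[-0.0656,-0.1157,0],[0,0,0]],[[-0.0656,-0.1157,0],[0,0,0]],[[-0.0656,-0.1157,0],[0,0,0]],[[-0.0656,-0.1157,0],[0,0,0]],[[-0.0656,-0.1157,0],[0,0,0]],[[-0.0656,-0.1157,0],[0,0,0]],[[-0.0656,-0.1157,0],[0,0,0]],[[-0.0656,-0.1157,0],[0,0,0]]]'; python3 -m inch '[[[0,0,0],[0,-0.1,0]],[[0,0,0],[0,-0.1,0]],[[0,0,0],[0,-0.1,0]],[[0,0,0],[0,-0.1,0]],[[0,0,0],[0,-0.1,0]],[[0,0,0],[0,0,0]]]'
cat >> h.py <<'E'
def need(target=None,shift=None):
    s=read_state();q=s["orientation"];M=R.from_quat(q[[1,2,3,0]]).as_matrix()
    print("t",s["time"],"tcp",s["tcp_pos"].round(1),"open",round(s["opening"],1),"F",s["ft_force"].round(1));print(M.round(3))
    d=np.array(target)-s["tcp_pos"] if target is not None else np.array(shift)
    print("world d",d.round(1),"share",(M.T@d/400).round(4))
E
python3 -c "
from h import *
need([486,-9,160]);need(shift=[0,0,-43]);need(shift=[100,-3.5,0])"
```

```text
time: 1.45
tcp_pos: [134.8, 558.8, 271.5]
orientation: [-0.0, 0.015, 1.0, -0.0]
ft_force: [1.0, 0.3, 0.1]
opening: 51.4
gripper_force: 0.0
time: 2.95
tcp_pos: [431.3, -8.6, 271.6]
orientation: [0.001, 0.017, 1.0, -0.0]
ft_force: [0.5, 0.1, -0.5]
opening: 30.0
gripper_force: 0.0
time: 3.7
tcp_pos: [431.7, -6.7, 266.2]
orientation: [0.379, 0.018, 0.925, -0.005]
ft_force: [-0.4, -0.8, -0.6]
opening: 30.2
gripper_force: 0.0
t 3.7 tcp [431.7  -6.7 266.2] open 30.2 F [-0.4 -0.8 -0.6]
[[-0.712  0.037  0.701]
 [ 0.029  0.999 -0.023]
 [-0.702  0.004 -0.713]]
world d [  54.3   -2.3 -106.2] share [ 0.0895 -0.0017  0.2845]
t 3.7 tcp [431.7  -6.7 266.2] open 30.2 F [-0.4 -0.8 -0.6]
[[-0.712  0.037  0.701]
 [ 0.029  0.999 -0.023]
 [-0.702  0.004 -0.713]]
world d [  0   0 -43] share [ 0.0754 -0.0004  0.0766]
t 3.7 tcp [431.7  -6.7 266.2] open 30.2 F [-0.4 -0.8 -0.6]
[[-0.712  0.037  0.701]
 [ 0.029  0.999 -0.023]
 [-0.702  0.004 -0.713]]
world d [100.   -3.5   0. ] share [-0.1783  0.0004  0.1755]
```

```bash
python3 -m inch '[[[0.022,0,0.071],[0,0,0]],[[0.022,0,0.071],[0,0,0]],[[0.022,0,0.071],[0,0,0]],[[0.022,0,0.071],[0,0,0]],[[0,0,0],[0,0,0]],[[0,0,0],[0,0,0]]]'
python3 - <<'E'
from h import *
p=grab_frame("side");cv2.imwrite("pics/a1.png",cv2.resize(p["frame"][140:360,240:500,::-1],(709,600)))
need([486,-9,117.5])
E
```

```text
time: 4.45
tcp_pos: [489.9, -8.7, 167.7]
orientation: [0.383, 0.015, 0.924, -0.007]
ft_force: [0.2, -0.0, 0.5]
opening: 30.5
gripper_force: 0.0
t 4.5 tcp [489.9  -9.  168.1] open 29.7 F [-0.7  0.3  0.1]
[[-0.705  0.033  0.708]
 [ 0.022  0.999 -0.025]
 [-0.709 -0.002 -0.706]]
world d [ -3.9  -0.  -50.6] share [ 0.0967 -0.0002  0.0824]
```

View pics/a1.png

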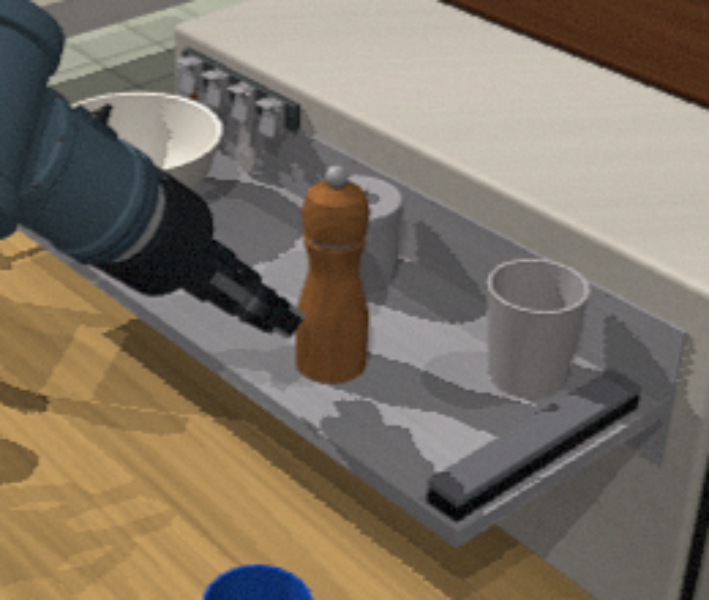

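The fingertips (about 295,325) are just in front of the mill at mid height, with the mill standing at (332,375). I lower them straight down.

```bash
python3 -m inch '[[[0.024,0,0.0205],[0,0,0]],[[0.024,0,0.0205],[0,0,0]],[[0.024,0,0.0205],[0,0,0]],[[0.0235,0,0.0205],[0,0,0]],[[0,0,0],[0,0,0]],[[0,0,0],[0,0,0]]]'
python3 - <<'E'
from h import *
p=grab_frame("side");cv2.imwrite("pics/a2.png",cv2.resize(p["frame"][180:320,280:440,::-1],(685,600)))
need([486,-9,117.5]);need(shift=[20,-.7,0])
E
```

```text
time: 5.25
tcp_pos: [485.9, -9.0, 117.2]
orientation: [0.383, 0.015, 0.923, -0.007]
ft_force: [0.2, 0.9, 1.1]
opening: 29.8
gripper_force: 0.0
t 5.3 tcp [485.8  -9.  117.1] open 30.0 F [-0.3 -0.1  0.6]
[[-0.706  0.034  0.708]
 [ 0.023  0.999 -0.025]
 [-0.708 -0.001 -0.706]]
world d [ 0.2 -0.   0.4] share [-0.0011 -0.     -0.0004]
t 5.3 tcp [485.8  -9.  117.1] open 30.0 F [-0.3 -0.1  0.6]
[[-0.706  0.034  0.708]
 [ 0.023  0.999 -0.025]
 [-0.708 -0.001 -0.706]]
world d [20.  -0.7  0. ] share [-0.0353 -0.      0.0354]
```

View pics/a2.png

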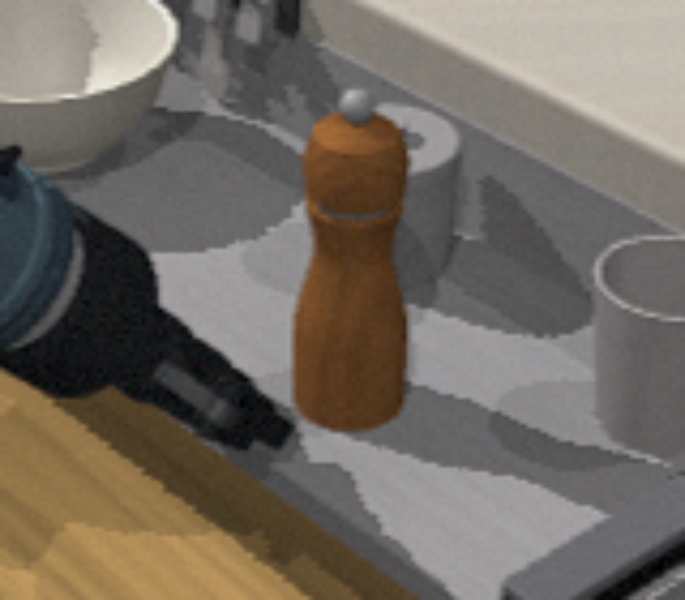

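The tips (285,435) are at the foot's level, just in front of it (345,425). Now I push slowly.

```bash
python3 -m inch '[[[-0.006,0,0.006],[0,0,0]],[[-0.006,0,0.006],[0,0,0]],[[-0.006,0,0.006],[0,0,0]],[[-0.006,0,0.006],[0,0,0]],[[-0.006,0,0.006],[0,0,0]],[[-0.006,0,0.006],[0,0,0]],[[-0.006,0,0.006],[0,0,0]],[[-0.006,0,0.006],[0,0,0]],[[-0.006,0,0.006],[0,0,0]],[[-0.006,0,0.006],[0,0,0]],[[-0.006,0,0.006],[0,0,0]],[[-0.006,0,0.006],[0,0,0]]]'
python3 - <<'E'
from h import *
p=grab_frame("side");cv2.imwrite("pics/a3.png",cv2.resize(p["frame"][180:320,280:440,::-1],(685,600)))
P=cloud(p)[p["depth"]>0]
for a,b in((140,155),(230,250)):
    Q=P[(P[:,2]>a)&(P[:,2]<b)&(P[:,0]>505)&(P[:,0]<600)&(abs(P[:,1]+10)<40)];print(a,Q.min(0),Q.mean(0),len(Q))
need(shift=[20,-.7,0])
E
```

```text
time: 6.8
tcp_pos: [525.7, -10.0, 115.2]
orientation: [0.382, 0.016, 0.924, -0.007]
ft_force: [-3.1, 0.5, 0.2]
opening: 30.1
gripper_force: 0.9
140 [524.21383298 -41.80302494 140.24782301] [538.88742869 -27.22545757 147.72259179] 179
230 [526.12066589 -38.15021316 230.01217762] [540.74839428 -24.8337785  240.41284169] 249
t 6.85 tcp [526.1 -10.  115.4] open 29.9 F [-1.2  0.5 -0.7]
[[-0.708  0.034  0.706]
 [ 0.024  0.999 -0.024]
 [-0.706 -0.    -0.708]]
world d [20.  -0.7  0. ] share [-0.0354 -0.      0.0353]
```

View pics/a3.png

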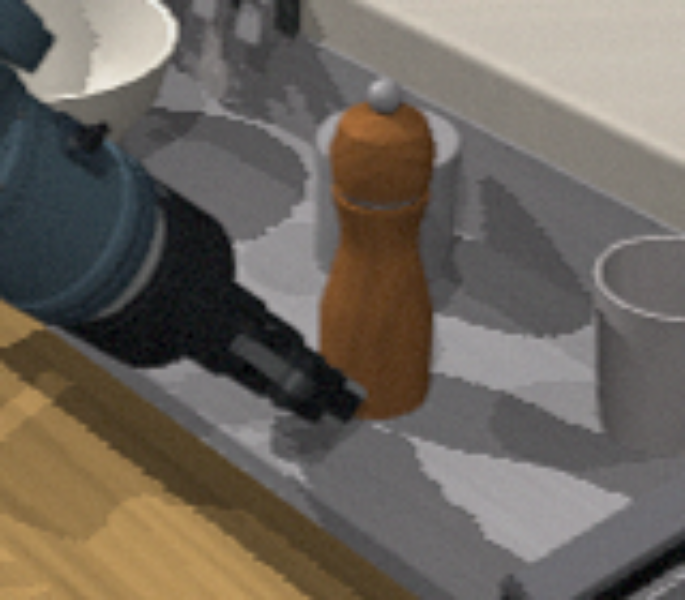

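The mill is upright, nested on the two fingertips, and has slid about 16 mm. I continue, holding height with a small upward trim.

```bash
python3 -m inch '[[[-0.0065,0,0.0056],[0,0,0]],[[-0.0065,0,0.0056],[0,0,0]],[[-0.0065,0,0.0056],[0,0,0]],[[-0.0065,0,0.0056],[0,0,0]],[[-0.0065,0,0.0056],[0,0,0]],[[-0.0065,0,0.0056],[0,0,0]],[[-0.0062,0,0.0058],[0,0,0]],[[-0.0062,0,0.0058],[0,0,0]],[[-0.0062,0,0.0058],[0,0,0]],[[-0.0062,0,0.0058],[0,0,0]],[[-0.0062,0,0.0058],[0,0,0]],[[-0.0062,0,0.0058],[0,0,0]]]'
python3 - <<'E'
from h import *
p=grab_frame("side");P=cloud(p)[p["depth"]>0]
for a,b in((140,155),(230,250)):
    Q=P[(P[:,2]>a)&(P[:,2]<b)&(P[:,0]>540)&(P[:,0]<640)&(abs(P[:,1]+10)<40)];print(a,Q.min(0),len(Q))
need(shift=[20,-.7,0])
E
```

```text
time: 8.35
tcp_pos: [566.7, -11.4, 117.4]
orientation: [0.382, 0.016, 0.924, -0.007]
ft_force: [-0.6, 0.3, -1.2]
opening: 30.0
gripper_force: 0.7
140 [564.36977228 -43.11662977 140.00315625] 176
230 [567.63712486 -39.20139214 230.02150618] 248
t 8.4 tcp [567.1 -11.5 117.7] open 29.6 F [-1.9 -0.2 -0.7]
[[-0.707  0.034  0.706]
 [ 0.024  0.999 -0.024]
 [-0.706 -0.    -0.708]]
world d [20.  -0.7  0. ] share [-0.0354 -0.      0.0353]
```

```bash
python3 -m inch '[[[-0.006,0,0.0059],[0,0,0]],[[-0.006,0,0.0059],[0,0,0]],[[-0.006,0,0.0059],[0,0,0]],[[-0.006,0,0.0059],[0,0,0]],[[-0.006,0,0.0059],[0,0,0]],[[-0.006,0,0.0059],[0,0,0]],[[-0.0061,0,0.0059],[0,0,0]],[[-0.0061,0,0.0059],[0,0,0]],[[-0.0061,0,0.0059],[0,0,0]],[[-0.0061,0,0.0059],[0,0,0]],[[-0.0061,0,0.0059],[0,0,0]],[[-0.0061,0,0.0059],[0,0,0]]]'
python3 - <<'E'
from h import *
p=grab_frame("side");cv2.imwrite("pics/a4.png",cv2.resize(p["frame"][160:320,300:480,::-1],(675,600)))
P=cloud(p)[p["depth"]>0]
for a,b in((140,155),(230,250)):
    Q=P[(P[:,2]>a)&(P[:,2]<b)&(P[:,0]>590)&(P[:,0]<670)&(abs(P[:,1]+10)<40)];print(a,Q.min(0),len(Q))
need(shift=[20,-.7,0])
E
```

```text
time: 9.9
tcp_pos: [607.2, -12.8, 117.9]
orientation: [0.382, 0.016, 0.924, -0.007]
ft_force: [-0.2, 0.3, -0.9]
opening: 30.1
gripper_force: 0.7
140 [603.89007933 -44.79039192 140.03750282] 167
230 [608.38874152 -41.35500079 230.0294857 ] 237
t 9.95 tcp [607.6 -12.9 118.1] open 29.9 F [-0.5  0.8 -0.8]
[[-0.707  0.034  0.706]
 [ 0.024  0.999 -0.024]
 [-0.706 -0.    -0.708]]
world d [20.  -0.7  0. ] share [-0.0354 -0.      0.0353]
```

View pics/a4.png

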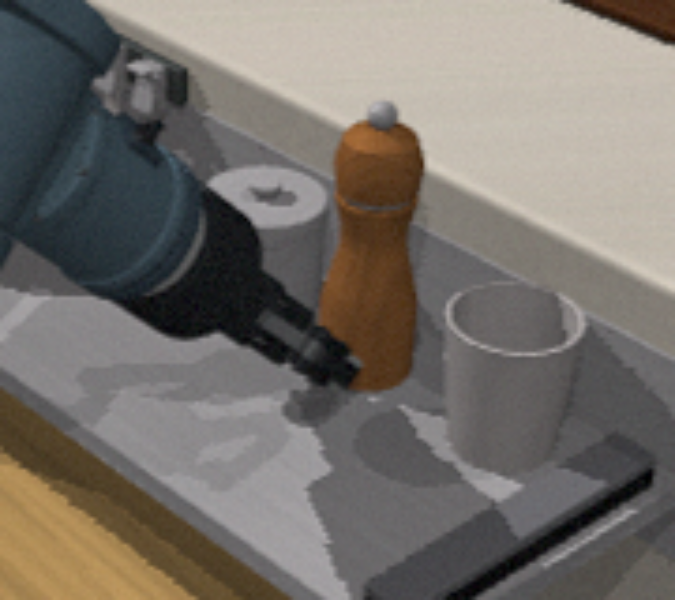

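The mill is upright in the gap, well clear of tin and cup, with about 24 mm left. I go slower for the end.

```bash
python3 -m inch '[[[-0.006,0,0.0061],[0,0,0]],[[-0.006,0,0.0061],[0,0,0]],[[-0.006,0,0.0061],[0,0,0]],[[-0.006,0,0.0061],[0,0,0]],[[-0.006,0,0.0061],[0,0,0]],[[-0.003,0,0.003],[0,0,0]],[[-0.002,0,0.002],[0,0,0]],[[0,0,0],[0,0,0]]]'; python3 -m inch '[[[-0.002,0,0.002],[0,0,0]],[[-0.002,0,0.002],[0,0,0]],[[0,0,0],[0,0,0]]]'
```

```text
time: 10.95
tcp_pos: [627.0, -13.5, 117.8]
orientation: [0.382, 0.016, 0.924, -0.007]
ft_force: [-1.2, 0.4, 0.6]
opening: 29.8
gripper_force: 0.5
time: 11.32
tcp_pos: [629.3, -13.6, 117.8]
orientation: [0.382, 0.016, 0.924, -0.007]
ft_force: [-2.1, -0.1, 1.0]
opening: 29.6
gripper_force: 0.7
```

```bash
for i in 1 2; do python3 -m inch '[[[-0.002,0,0.002],[0,0,0]],[[-0.002,0,0.002],[0,0,0]],[[0,0,0],[0,0,0]],[[0,0,0],[0,0,0]]]' | sed -n 1,4p; done
```

```text
time: 11.82
tcp_pos: [631.5, -13.6, 117.8]
orientation: [0.382, 0.016, 0.924, -0.007]
ft_force: [-0.5, -0.5, 1.1]
time: 12.32
tcp_pos: [632.9, -13.6, 117.3]
orientation: [0.382, 0.016, 0.924, -0.007]
ft_force: [-12.5, 0.1, 7.1]
```

The wrist force jumped to 12.5 N, so the foot is against the back plate. I back straight off and check.

```bash
python3 -m inch '[[[0.004,0,-0.004],[0,0,0]],[[0.008,0,-0.008],[0,0,0]],[[0.02,0,-0.02],[0,0,0]],[[0.035,0,-0.035],[0,0,0]],[[0.035,0,-0.035],[0,0,0]],[[0,0,-0.1],[0,0,0]],[[0,0,-0.1],[0,0,0]],[[0,0,-0.1],[0,0,0]],[[0,0,0],[0,0,0]],[[0,0,0],[0,0,0]]]'
python3 - <<'E'
from h import *
from scipy.optimize import least_squares
for n in("side","top"):
    p=grab_frame(n);P=cloud(p)[p["depth"]>0]
    a=p["frame"][140:360,240:500] if n=="side" else p["frame"][120:320,150:510]
    cv2.imwrite(f"pics/e{n}.png",cv2.resize(a[:,:,::-1],(354,300) if n=="side" else (446,300)))
    for z0,z1,r in((108,148,27),(234,250,None)):
        Q=P[(P[:,2]>z0)&(P[:,2]<z1)&(np.hypot(P[:,0]-658,P[:,1]+14)<30)]
        f=lambda s:np.hypot(*(Q[:,:2]-s[:2]).T)-(r or s[2])
        if len(Q)>8:print(n,z0,least_squares(f,[660,-12,22],loss="soft_l1",f_scale=2).x.round(1),len(Q))
    for nm,c0,zr,r in(("tin",(632,77),(110,160),37),("cup",(632,-120),(178,190),36)):
        q=P[(P[:,2]>zr[0])&(P[:,2]<zr[1])&(np.hypot(*(P[:,:2]-c0).T)<48)&(np.hypot(*(P[:,:2]-c0).T)>20)]
        print(nm,least_squares(lambda s:np.hypot(*(q[:,:2]-s).T)-r,c0,loss="soft_l1",f_scale=2).x.round(1))
cv2.imwrite("pics/end.png",np.hstack([cv2.imread("pics/eside.png"),cv2.imread("pics/etop.png")]))
E
```

```text
time: 13.58
tcp_pos: [492.7, -8.8, 201.6]
orientation: [0.383, 0.016, 0.924, -0.006]
ft_force: [0.1, -0.1, -0.5]
opening: 29.9
gripper_force: 0.0
side 108 [658.8 -15.4  22. ] 373
side 234 [657.8 -16.5  21.5] 199
tin [634.8  76. ]
cup [ 639.5 -114.4]
top 108 [659.1 -13.6  22. ] 94
top 234 [658.4 -13.4  21.6] 140
tin [635.6  77.5]
cup [ 640.1 -110.4]
```

View pics/end.png

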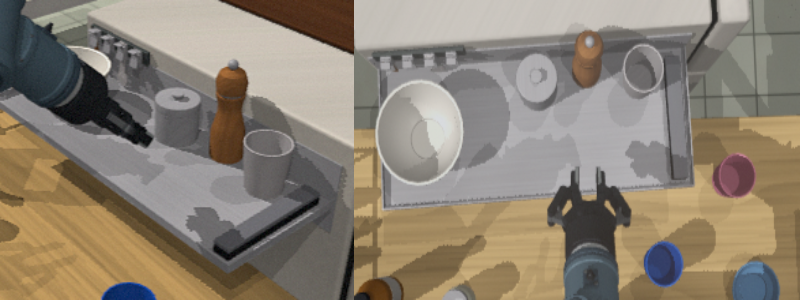

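The mill stands upright at (659,-14), between tin and cup and against the back plate. Tin and cup have not moved, and the gripper is clear.

```bash
python3 -c "
from plant import *
print(job_done())"
```

```text
the job is handed in; nothing more can be done
None
```

The mill now stands upright against the shelf's back plate, in the gap between tin and cup; both measured unmoved, the arm is clear, and the job was handed in at about 14 s of the 37 s, with no verdict returned.

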